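Make up a kit: find the knob, then dispense three spacers

TASK

One of the three lidded grey tubs holds a red knob: lift lids to find it, leaving any lid you take off lying on the table or back on its tub, and stand the knob in the outer half of the dispenser's blue tray, clear of the inner end where spacers drop. Then push the tray fully in under the magazine, and press the yellow sprung lever fully down three times, letting it come right back up each time, so that exactly three black spacers join the knob in the tray and the other two stay in the magazine. Leave the bottle and the bowl alone.

Things in the scene. Friction and masses are not known exactly. Their poses are not given: they have to be found in the camera images.
- knob_center (a point): the red knob: a round plastic handle end, 26 mm across and 36 mm high with a 30 mm wide, 7 mm high foot, 40 g, standing upright on the floor of one of the three lidded tubs, within about 4 mm of the tub's middle; hidden by the lid at the start. The point is its centre, half-way up (18 mm above its foot), z up.
- tub1_rim (a point): one of three identical square grey tubs, 96 mm x 96 mm outside, 44 mm high, 3 mm walls and floor, fixed to the table. Point: centre of its mouth at rim height; x, y along its sides, z up. One holds the red knob, the others small blue or yellow bits. The table 0.60 m ahead and 0.33 m left of the robot base is free for a lid.
- lid1_grip (a point): loose lid on tub 1: white plate 100 mm x 100 mm x 4 mm, 60 g, with a 6 mm deep lip below that sits in the tub with 2 mm play and an upright round black handle 20 mm across, 32 mm tall. Point: on the handle's axis 23 mm above the plate's top, the place to grasp; 33 mm above the lip's lower edge, on which the lid stands on the table. z up.
- tub2_rim (a point): one of three identical square grey tubs, 96 mm x 96 mm outside, 44 mm high, 3 mm walls and floor, fixed to the table. Point: centre of its mouth at rim height; x, y along its sides, z up. One holds the red knob, the others small blue or yellow bits. The table 0.60 m ahead and 0.33 m left of the robot base is free for a lid.
- lid2_grip (a point): loose lid on tub 2: white plate 100 mm x 100 mm x 4 mm, 60 g, with a 6 mm deep lip below that sits in the tub with 2 mm play and an upright round black handle 20 mm across, 32 mm tall. Point: on the handle's axis 23 mm above the plate's top, the place to grasp; 33 mm above the lip's lower edge, on which the lid stands on the table. z up.
- tub3_rim (a point): one of three identical square grey tubs, 96 mm x 96 mm outside, 44 mm high, 3 mm walls and floor, fixed to the table. Point: centre of its mouth at rim height; x, y along its sides, z up. One holds the red knob, the others small blue or yellow bits. The table 0.60 m ahead and 0.33 m left of the robot base is free for a lid.
- lid3_grip (a point): loose lid on tub 3: white plate 100 mm x 100 mm x 4 mm, 60 g, with a 6 mm deep lip below that sits in the tub with 2 mm play and an upright round black handle 20 mm across, 32 mm tall. Point: on the handle's axis 23 mm above the plate's top, the place to grasp; 33 mm above the lip's lower edge, on which the lid stands on the table. z up.
- tray (a joint): travel of the blue kit tray along the dispenser's base, m: 0 = pulled fully out, 0.09 = fully in against its stop, with its inner wall under the outlet. Slides stiffly (about 2 N) and stays where left. It starts somewhere between 0 and 0.03.
- tray_floor (a point): centre of the inner floor of the blue kit tray: open box 116 mm (x) x 90 mm (y) outside, 33 mm high, 3 mm walls; floor 9 mm above the table. x points away from the magazine, z up. It is pushed in along -x by its outer wall, whose outer face is 58 mm from this point. It runs on the dispenser's flat base plate, 6 mm thick, with guides 12 mm high at its sides.
- lever (a joint): angle of the dispenser's sprung lever, rad: 0 = up at rest, 0.6 = fully down. A full press pushes the lowest spacer out of the magazine into the tray (if that is fully in); let up, the lever springs back and the next spacer drops down. Takes 3 N at first, about 8 N at the bottom; a press under 0.55 may not free the spacer.
- lever_pad (a point): middle of the top face of the lever's yellow press pad, 34 mm x 32 mm, at the end of the lever beyond the magazine from the tray, about 169 mm above the table. In a full press the point goes 37 mm down and 5 mm outwards, away from the magazine; press it from straight above.
- magazine_floor (a point): the dispenser, fixed to the table: grey stand with a clear upright magazine of five black spacers. Point: centre of the magazine's floor, 70 mm above the table. x points the way spacers come out, towards the tray; z up. Magazine 41 mm across, top 138 mm above the table; the lever's pivot, in two cheeks 156 mm high, is 48 mm behind it (-x), 143 mm up.
- spacer1_center (a point): black spacer disc 1, counted from the bottom of the magazine, 32 mm across and 12 mm thick, 15 g. Point: its centre.
- spacer2_center (a point): black spacer disc 2, counted from the bottom of the magazine, 32 mm across and 12 mm thick, 15 g. Point: its centre.
- spacer3_center (a point): black spacer disc 3, counted from the bottom of the magazine, 32 mm across and 12 mm thick, 15 g. Point: its centre.
- spacer4_center (a point): black spacer disc 4, counted from the bottom of the magazine, 32 mm across and 12 mm thick, 15 g. Point: its centre.
- spacer5_center (a point): black spacer disc 5, counted from the bottom of the magazine, 32 mm across and 12 mm thick, 15 g. Point: its centre.
- bottle: bystander: glass bottle, 66 mm across, 200 mm high, origin under its base, z up. Leave alone.
- bowl: bystander: wooden bowl, 100 mm across, 50 mm high, origin under its base. Leave alone.
Mind the look-alikes: they are no part of the job. What is shaped like the part that bears lid1_grip but pink or turquoise is not meant.

How it is judged (in metres and radians):
On the way, in this order (a step that is already met when the one before it is completed fails the run):
1. the red knob stands upright in the outer half of the blue tray (at most 10 mm inward of its middle) (x of knob_center in the frame of tray_floor between -0.01 and 0.058 m and y of knob_center in the frame of tray_floor between -0.045 and 0.045 m and z of knob_center in the frame of tray_floor between 0 and 0.03 m and angle between knob_center's own z axis and vertical below 0.3 rad), for 0.2 s.
2. the tray is pushed fully in (within 7 mm of its stop) with the knob in it (x of knob_center in the frame of tray_floor between -0.058 and 0.058 m and y of knob_center in the frame of tray_floor between -0.045 and 0.045 m and z of knob_center in the frame of tray_floor between 0 and 0.04 m and value of joint tray above 0.083 m), for 0.1 s.
3. spacer 1 has dropped into the tray and the lever is back up (x of spacer1_center in the frame of tray_floor between -0.058 and 0.058 m and y of spacer1_center in the frame of tray_floor between -0.045 and 0.045 m and z of spacer1_center in the frame of tray_floor between 0 and 0.06 m and value of joint lever below 0.08 rad), for 0.1 s.
4. spacer 2 has dropped into the tray and the lever is back up (x of spacer2_center in the frame of tray_floor between -0.058 and 0.058 m and y of spacer2_center in the frame of tray_floor between -0.045 and 0.045 m and z of spacer2_center in the frame of tray_floor between 0 and 0.06 m and value of joint lever below 0.08 rad), for 0.1 s.
5. spacer 3 has dropped into the tray and the lever is back up (x of spacer3_center in the frame of tray_floor between -0.058 and 0.058 m and y of spacer3_center in the frame of tray_floor between -0.045 and 0.045 m and z of spacer3_center in the frame of tray_floor between 0 and 0.06 m and value of joint lever below 0.08 rad), for 0.1 s.
At the end, for the whole second after the job is handed in: Knob and spacers 1-3 inside the tray (knob centre under 40 mm, spacers under 60 mm above its floor), tray within 7 mm of its stop, lever up (under 0.08 rad), spacers 4 and 5 in the magazine (within 8 mm of its axis), all lids down on table or tub (grasp point 5-110 mm high) (all of step 2 and all of step 5 and x of spacer1_center in the frame of tray_floor between -0.058 and 0.058 m and y of spacer1_center in the frame of tray_floor between -0.045 and 0.045 m and z of spacer1_center in the frame of tray_floor between 0 and 0.06 m and x of spacer2_center in the frame of tray_floor between -0.058 and 0.058 m and y of spacer2_center in the frame of tray_floor between -0.045 and 0.045 m and z of spacer2_center in the frame of tray_floor between 0 and 0.06 m and horizontal distance between each of spacer4_center, spacer5_center and magazine_floor below 0.008 m and z of each of spacer4_center, spacer5_center in the frame of magazine_floor above 0 m and height (world z) of lid1_grip between 0.005 and 0.11 m and height (world z) of lid2_grip between 0.005 and 0.11 m and height (world z) of lid3_grip between 0.005 and 0.11 m); the robot touches nothing.
It fails at once if the bottle is moved more than 30 mm or tipped (distance of bottle from where it was at the start of the episode above 0.03 m or angle between bottle's own z axis and vertical above 0.3 rad).
It fails at once if the bowl is moved more than 30 mm or tipped (distance of bowl from where it was at the start of the episode above 0.03 m or angle between bowl's own z axis and vertical above 0.3 rad).
It also fails if it takes over 67 s, if anything falls off the work surface, if the arm or the gripper's body presses on something with over 40 N, if the wrist force passes 120 N, or if a joint passes its speed limit or range.

ROBOT

A 7-joint arm with a two-finger parallel gripper is mounted at the origin on the work surface. World frame = base frame: x ahead of the robot, y to its left, z up, the work surface at z = 0. Lengths are in mm, angles in rad, forces in N, time in s.
With the tool pointing down it reaches from about 400 to 850 mm from the base axis. Payload 10.4 kg.
Tool frame: the origin (TCP) lies on the centre line of the jaws, within the pads' length; the fingertips stand 22 mm ahead of it and the grasp point (between the pads) lies 3 mm ahead of it (bot.nose_length is the distance from the TCP to the fingertips, in mm); z points along the fingers, y is the line along which they close (so a half turn about z gives the same grasp; the last joint's range is limited). The gripper opens to 85 mm and grips with 20 to 120 N. Pads are 22 mm wide; open, the fingers measure 114 mm over their backs; the gripper's body (76 mm by 85 mm) begins 54 mm behind the grasp point. The pads swing forward as they close: fully open they stand 13 mm farther back than shut.
Start: joints at [-1.321, 0.332, -0.065, 1.46, 0.022, 1.35, -0.088], TCP at [168.379, 601.911, 253.338] pointing down, gripper open.
Joint ranges: [-2.6, 2.6], [-0.5, 2.12], [-1.47, 1.34], [0.16, 2.42], [-1.27, 4.41], [0.06, 2.06], [-2.6, 2.6]. Speed limits (rad/s): [2.22, 2.22, 2.79, 2.79, 3.14, 3.14, 3.14].

INTERFACE

Orientations are given as a rotation vector (axis times angle).
In Python, from workcell import bot gives the robot as it stands.
- The arm moves only by the tool step_arm, never from a script. Its argument "targets" is a list that holds one entry, the list of rows, each a list of 5 numbers: the shift along the world's x, y, z in units of 0.02 m (1.0 is 0.02 m), then the turn about the world's z in units of 5 degrees (1.0 is 5 degrees), then the opening in per cent of the stroke, from 0 (shut) to 100 (fully open). A call has 1 to 20 rows; each row shifts and turns the commanded pose from where the row before left it; what a row does not reach is not made up. A row lasts 1/8 s, in which the tool goes at most 62.5 mm and 10.7 degrees, less where a joint would pass 70% of its speed; a pose out of reach is approached as far as the arm can. A call with a number of a shift or a turn outside -1 to 1 is refused whole. A call with a gripper value outside its range is refused whole. The fingers move at their own pace and stop on an object; the grip force is fixed at half the most. Time passes only in rows, so rows that do not move let the fingers close. It gives the time, the measured TCP pose, the force, the opening and the grip force at its end, in the units of the state.
- bot.sense(): the state, without advancing time (a new reading comes with each control period).
- bot.grab_frame(name): name is "side" or "top"; returns a dict with "img" (480x640x3 uint8, red, green, blue), "vertical_fov" (degrees; the focal length in pixels is half the picture's height over the tangent of half this angle, whatever the lens; pixels are square), "cx", "cy" (the principal point, pixels), "rvec" (rotation vector, rad) and "tvec" (3), from world to camera coordinates, as OpenCV has them. Camera axes: x right, y down, z forward; pixel columns grow to the right and rows downward; lengths in mm; the calibration is good to about 2 mm. A picture is of the moment at which its call begins. There is no depth.
- bot.sign_off(): hands the job in; it is judged then, once.
Trained networks look in a picture, given as the dict that the camera call returned (one of the last four; its "shot" number tells which), for a name from the list of things; names that differ only in an ending like _2 or _b are one class to them, and where a whole thing is asked for, a point or a joint stands for the part that bears it (a point fixed in the world has none). Each returns a list of dicts, best first, with "conf" (0 to 1); they miss things now and then, are a little off and sometimes report something else, mostly with a low value. They report only what shows in the picture. A call takes as long as a camera call. They do not tell look-alikes from the thing itself.
- bot.look_for(query, picture): "position" ([x, y, z] in mm, in world coordinates, good to about 4 mm: the middle of the surface that is visible of it).
- bot.cut_out(query, picture): "pixels" (480x640 bool, what is visible of it).
- bot.pinpoint(query, picture): "position" ([x, y, z] in mm, in world coordinates, good to about 4 mm: a listed point, or the origin of a listed thing).
The state is a dict: "t": time; "q": joint angles; "dq": joint speeds; "tau": joint torques, N m; "eef_pos": TCP position; "eef_rot": TCP orientation; "force": force on the tool from outside, world axes, zero at the start; "torque": the same for the moment, N m; "grip_width": finger opening in mm; "gripper_force": force on a finger pad.
Only numpy, scipy, OpenCV 4.12 (cv2) and the standard library are available. Lean on these libraries where they do the work, as an engineer would, in place of code of your own. Each camera call takes 0.05 s, during which the arm holds its last target. There are 200 camera calls.

## Working session

There is one attempt and no reset: what is moved stays moved. The work goes in short steps, Python scripts to look and compute and a tool call to move; the robot and the scene stay as the last step left them, time stands still between calls to the robot, and variables do not carry over. Pictures are saved under pics/ and viewed, at most 10 in all, crops included, and the job is handed in when it is done.

Besides the shell and the picture viewer there is one more tool, called by a JSON object that holds its "op" and its "data". step_arm: Moves the arm, as the interface text tells. Shifts and turns lie within -1 to 1; 1 stands for 0.02 m of shift or 5 degrees of turn. Its arguments: {"type":"object","properties":{"targets":{"type":"array"}},"required":["targets"]}

```bash
mkdir -p pics; cat > h.py <<'E'
from workcell import bot
import numpy as np, cv2
def shot(n,name=None):
    p=bot.grab_frame(n)
    if name: cv2.imwrite(f'pics/{name}.png',p['img'][:,:,::-1])
    return p
def proj(p,P):
    f=240/np.tan(np.radians(p['vertical_fov'])/2)
    K=np.array([[f,0,p['cx']],[0,f,p['cy']],[0,0,1]],float)
    return cv2.projectPoints(np.array(P,float).reshape(-1,1,3),np.array(p['rvec'],float),np.array(p['tvec'],float),K,None)[0].reshape(-1,2)
def ray(p,uv,z):
    f=240/np.tan(np.radians(p['vertical_fov'])/2)
    R=cv2.Rodrigues(np.array(p['rvec'],float))[0];t=np.array(p['tvec'],float).ravel()
    d=R.T@np.array([(uv[0]-p['cx'])/f,(uv[1]-p['cy'])/f,1]);c=-R.T@t
    return c+d*(z-c[2])/d[2]
E
python3 - <<'E'
from h import *
s=bot.sense();print(s['eef_rot'],s['grip_width'],s['t'])
for n in('top','side'):
    p=shot(n,n+'0')
    for q in ['lid1_grip','tub1_rim','tray_floor','lever_pad','magazine_floor','bottle','bowl','knob_center','spacer1_center']:
        r=bot.pinpoint(q,p)
        print(n,q,[(np.round(d['position']).astype(int).tolist(),np.round(proj(p,d['position'])[0]).astype(int).tolist(),round(d['conf'],2)) for d in r[:6]])
E
```

```text
[-4.27188308e-01 -3.11225029e+00  2.30285438e-03] 85.21864443785898 0.0
top lid1_grip [([483, 519, 34], [180, 247], 0.97), ([265, 297, 35], [251, 319], 0.82), ([256, 498, 34], [183, 322], 0.82), ([429, 351, 70], [233, 263], 0.7), ([420, 117, 70], [311, 266], 0.26), ([759, -81, -2], [373, 165], 0.2)]
top tub1_rim []
top tray_floor [([484, -45, 15], [364, 248], 0.72)]
top lever_pad [([512, -307, 168], [460, 229], 0.78)]
top magazine_floor [([499, -201, 72], [417, 240], 0.69)]
top bottle [([760, -82, -1], [374, 164], 0.58), ([484, -44, 10], [363, 248], 0.32)]
top bowl [([700, -309, -2], [444, 182], 0.89)]
top knob_center [([503, -204, 124], [421, 235], 0.17)]
top spacer1_center []
side lid1_grip [([257, 494, 31], [335, 431], 0.69), ([428, 353, 72], [288, 340], 0.65), ([484, 520, 31], [234, 403], 0.64)]
side tub1_rim []
side tray_floor [([484, -50, 8], [328, 233], 0.87)]
side lever_pad [([510, -311, 166], [354, 133], 0.54)]
side magazine_floor [([501, -200, 69], [341, 183], 0.67)]
side bottle [([758, -77, -1], [245, 203], 0.76)]
side bowl [([700, -307, -2], [294, 162], 0.7), ([500, -204, 76], [343, 180], 0.52), ([505, -202, 127], [342, 167], 0.33)]
side knob_center []
side spacer1_center [([502, -203, 125], [343, 167], 0.58), ([501, -206, 75], [342, 180], 0.41)]
```

```bash
python3 -c "
import cv2,numpy as np
a=cv2.imread('pics/top0.png');b=cv2.imread('pics/side0.png')
cv2.imwrite('pics/both0.png',cv2.resize(np.vstack([a,b]),(448,600)) if 0 else a)"
```

```text
(no output)
```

View pics/top0.png

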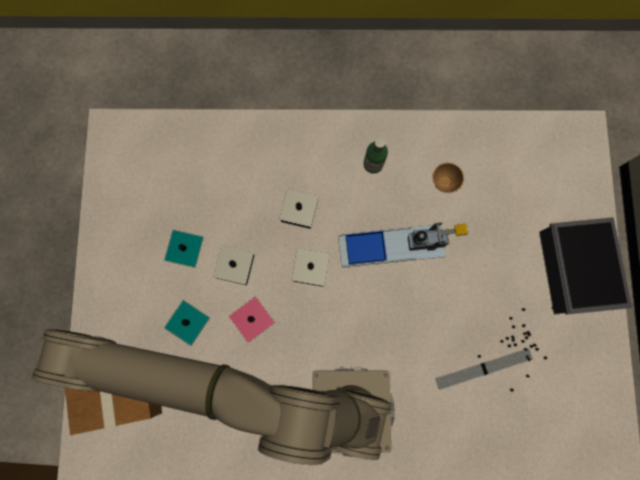

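View pics/side0.png

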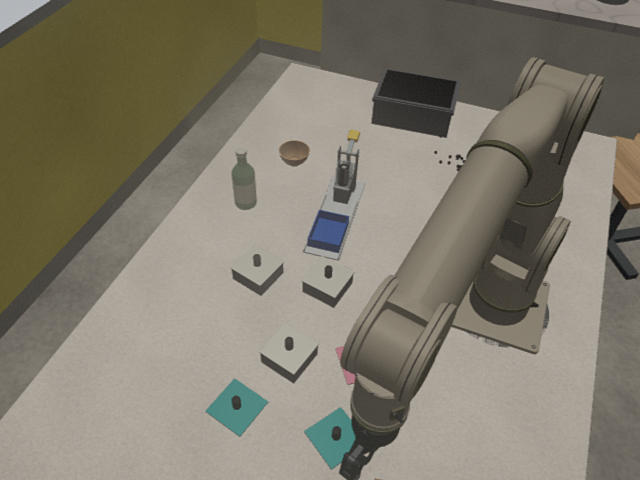

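Top view: the white lids with black handles sit at (311,266), (235,264) and (299,207). The turquoise ones at (183,248) and (186,322) and the pink one at (251,319) lie flat on the table, so they are look-alikes. The white lids fit because they sit on grey tubs. The blue tray is at (366,247), the magazine at (422,236), the yellow pad at (460,229), the bottle at (376,157) and the bowl at (448,178). Next I measure outlines and confirm in one crop.

```bash
python3 - <<'E'
from h import *
p=shot('top');im=p['img'];hsv=cv2.cvtColor(im,cv2.COLOR_RGB2HSV)
def rect(mask,z,n):
    c=cv2.findContours(mask.astype(np.uint8),0,2)[0];c=max(c,key=cv2.contourArea)
    r=cv2.boxPoints(cv2.minAreaRect(c));w=np.array([ray(p,u,z)[:2] for u in r]);e=w[1]-w[0]
    print(n,'ctr',w.mean(0).round(1),'sz',np.linalg.norm(e).round(),np.linalg.norm(w[2]-w[1]).round(),'ang',np.degrees(np.arctan2(e[1],e[0])).round(1)%90)
for u in[(311,266),(235,264),(299,207)]:
    m=np.zeros((480,640),bool);m[u[1]-28:u[1]+28,u[0]-28:u[0]+28]=1
    g=im.min(2)
    rect(m&(im.min(2)>165)&(hsv[...,1]<40),48,u)
    d=m&(im.max(2)<60);d[:u[1]-9]=0;d[u[1]+9:]=0;d[:,:u[0]-9]=0;d[:,u[0]+9:]=0
    v,h=np.nonzero(d);print('handle px',h.mean(),v.mean(),len(h),ray(p,(h.mean(),v.mean()),66).round(1))
rect((hsv[...,0]>105)&(hsv[...,0]<125)&(hsv[...,1]>150)&(hsv[...,2]>60),39,'tray rim')
m=(hsv[...,0]>18)&(hsv[...,0]<32)&(hsv[...,1]>150);m[:200]=0;m[260:]=0;rect(m,169,'pad')
print(im[266,300],im[266,327],im[245,360])
cv2.imwrite('pics/crop1.png',cv2.resize(im[180:350,150:480,::-1],(792,408),interpolation=cv2.INTER_CUBIC))
E
```

```text
Traceback (most recent call last):
ValueError: max() iterable argument is empty
```

```bash
python3 - <<'E'
from h import *
p=shot('top');im=p['img'];hsv=cv2.cvtColor(im,cv2.COLOR_RGB2HSV)
print(im[266,300],im[266,322],im[266,340],im[245,360])
cv2.imwrite('pics/crop1.png',cv2.resize(im[180:350,150:480,::-1],(792,408),interpolation=cv2.INTER_CUBIC))
def rect(mask,z,n):
    c=cv2.findContours(mask.astype(np.uint8),0,2)[0]
    if not c: print(n,'none');return
    c=max(c,key=cv2.contourArea)
    r=cv2.boxPoints(cv2.minAreaRect(c));w=np.array([ray(p,u,z)[:2] for u in r]);e=w[1]-w[0]
    print(n,'ctr',w.mean(0).round(1),'sz',np.linalg.norm(e).round(),np.linalg.norm(w[2]-w[1]).round(),'ang',np.degrees(np.arctan2(e[1],e[0])).round(1)%90)
for u in[(311,266),(235,264),(299,207)]:
    m=np.zeros((480,640),bool);m[u[1]-28:u[1]+28,u[0]-28:u[0]+28]=1
    ref=im[u[1]+8,u[0]-9].astype(int)
    rect(m&(abs(im-ref).max(2)<12),48,u)
    d=m&(im.max(2)<90);d[:u[1]-9]=0;d[u[1]+9:]=0;d[:,:u[0]-9]=0;d[:,u[0]+9:]=0
    v,h=np.nonzero(d);print('handle px',h.mean(),v.mean(),len(h),ray(p,(h.mean(),v.mean()),66).round(1))
rect((hsv[...,0]>105)&(hsv[...,0]<125)&(hsv[...,1]>150)&(hsv[...,2]>60),39,'tray rim')
m=(hsv[...,0]>18)&(hsv[...,0]<32)&(hsv[...,1]>150);m[:200]=0;m[260:]=0;rect(m,169,'pad')
E
```

```text
[164 158 135] [168 161 139] [162 150 132] [ 28  65 132]
(311, 266) ctr [425.4 119.4] sz 167.0 168.0 ang 0.7
handle px 310.3529411764706 265.8235294117647 34 [421.2 119.7  66. ]
(235, 264) ctr [431.4 348.6] sz 167.0 167.0 ang 0.0
handle px 232.1951219512195 263.4634146341463 41 [428.2 352.8  66. ]
(299, 207) ctr [608.5 156.9] sz 171.0 174.0 ang 0.09999999999999432
handle px 298.5 206.0 38 [604.8 156.3  66. ]
tray rim ctr [482.8 -48.9] sz 113.0 87.0 ang 6.5
pad ctr [ 512.7 -307.8] sz 31.0 29.0 ang 0.09999999999999432
```

View pics/crop1.png

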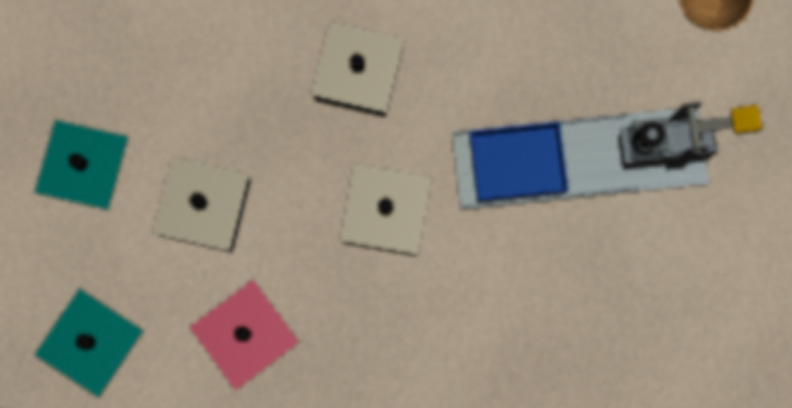

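The crop confirms it: three off-white lids on tubs with shaded sides, and the turquoise and pink ones lie flat. I start with lid 2 at about (428.5, 352).

{"op": "step_arm", "data": {"targets": [[[1,-0.96,-0.5,0,60],[1,-0.96,-0.5,0,60],[1,-0.96,-0.5,0,60],[1,-0.96,-0.5,0,60],[1,-0.96,-0.5,0,60],[1,-0.96,-0.5,0,60],[1,-0.96,-0.5,0,60],[1,-0.96,-0.5,0,60],[1,-0.96,-0.5,0,60],[1,-0.96,-0.5,0,60],[1,-0.96,-0.5,0,60],[1,-0.96,-0.5,0,60],[1,-0.96,-0.5,0,60],[0,0,0,0,60]]]}}

```text
t: 2.85
eef_pos: [429.8, 350.1, 122.7]
eef_rot: [0.433, 3.112, -0.002]
force: [-0.7, 0.9, -0.7]
grip_width: 51.2
gripper_force: 0.0
```

```bash
python3 - <<'E'
from h import *
s=bot.sense();print(s['t'],s['eef_pos'],s['eef_rot'],s['grip_width'],s['force'])
for n in('top','side'):
    p=shot(n); R=cv2.Rodrigues(np.array(p['rvec'],float))[0];print(n,(-R.T@np.array(p['tvec'],float).ravel()).round())
    print([(np.round(d['position']),round(d['conf'],2)) for d in bot.pinpoint('lid1_grip',p)])
E
```

```text
2.85 [429.79132907 350.07475814 122.69512784] [ 4.32963474e-01  3.11158061e+00 -2.28790072e-03] 51.16212147506216 [-0.72985832  0.91672028 -0.67393767]
top [ 198.  100. 1713.]
[(array([482., 520.,  34.]), 0.96), (array([255., 498.,  34.]), 0.75), (array([267., 297.,  35.]), 0.64), (array([422., 117.,  70.]), 0.39)]
side [ 120. 1013. 1222.]
[(array([486., 517.,  33.]), 0.75), (array([258., 495.,  34.]), 0.72), (array([265., 297.,  34.]), 0.67), (array([428., 352.,  71.]), 0.57)]
```

{"op": "step_arm", "data": {"targets": [[[-0.05,0.1,-0.8,0,60],[0,0,-0.8,0,60],[0,0,-0.8,0,60],[0,0,0,0,0],[0,0,0,0,0],[0,0,0,0,0],[0,0,0.8,0,0],[0,0,1,0,0],[0.4,0,1,0,0],[1,0,0,0,0],[1,0,0,0,0],[1,-0.1,0,0,0],[1,-0.1,0,0,0],[1,-0.1,0,0,0],[1,-0.1,0,0,0]]]}}

```text
t: 4.92
eef_pos: [556.3, 346.4, 132.9]
eef_rot: [0.427, 3.112, 0.002]
force: [0.7, -0.0, -0.7]
grip_width: 18.2
gripper_force: 58.6
```

```bash
cat > look.py <<'E'
from h import *
import sys
P=[float(a) for a in sys.argv[2:4]]+[20];ims=[]
for n in('top','side'):
    p=shot(n);u,v=proj(p,P)[0].round().astype(int);im=p['img'];c=im[max(v-50,0):v+50,max(u-65,0):u+65]
    h=cv2.cvtColor(c,cv2.COLOR_RGB2HSV);red=((h[...,0]<7)|(h[...,0]>174))&(h[...,1]>150)&(h[...,2]>60)
    vv,hh=np.nonzero(red);print(n,'red',len(hh),ray(p,(hh.mean()+max(u-65,0),vv.mean()+max(v-50,0)),24).round() if len(hh) else '')
    print([(np.round(d['position']),round(d['conf'],2)) for d in bot.pinpoint('knob_center',p)])
    ims.append(cv2.resize(c[:,:,::-1],(390,300),interpolation=cv2.INTER_CUBIC))
cv2.imwrite(f'pics/{sys.argv[1]}.png',np.hstack(ims))
E
python3 look.py tub2 428 352
```

```text
top red 3 [417. 353.  24.]
[]
side red 0 
[(array([430., 361.,  23.]), 0.68)]
```

View pics/tub2.png

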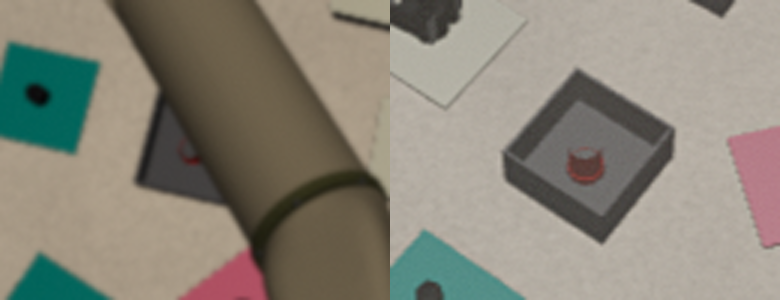

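The tub holds a small red knob: its red foot and body are at about (585,165) in the right crop. I set lid 2 down on the free spot near (600,332).

{"op": "step_arm", "data": {"targets": [[[0.45,-0.15,-0.93,0,0],[0.45,-0.15,-0.93,0,0],[0.45,-0.15,-0.93,0,0],[0.45,-0.15,-0.93,0,0],[0.4,-0.1,-0.93,0,0],[0,0,0,0,0],[0,0,0,0,60],[0,0,0,0,60],[0,0,1,0,60],[0,0,1,0,60],[0,0,1,0,60],[-0.5,0,1,0,60],[-1,0,0.5,0,60],[-1,0,0,0,60],[-1,0,0,0,60]]]}}

```text
t: 7.0
eef_pos: [528.2, 332.5, 129.5]
eef_rot: [0.427, 3.112, 0.001]
force: [-0.1, 0.3, 0.9]
grip_width: 51.2
gripper_force: 0.0
```

```bash
python3 - <<'E'
from h import *
p=shot('side');im=p['img']
for q in('knob_center','tub1_rim','lid1_grip','tray_floor','lever_pad','magazine_floor'):
    print(q,[(np.round(d['position']),round(d['conf'],2)) for d in bot.pinpoint(q,p)])
for x in bot.cut_out('knob_center',p)[:1]:
    v,u=np.nonzero(x['pixels']);print('px',u.mean(),v.mean(),len(u),x['conf'],ray(p,(u.mean(),v.mean()),22).round(1))
u,v=proj(p,[428,352,44])[0];print(u,v)
# tub rim outline test: dark mask rectangle
for c in [(428,352)]:
    print(proj(p,[[428,352,3],[428,352,39]]).round(1))
u,v=int(u),int(v)
cv2.imwrite('pics/knob.png',cv2.resize(im[v-40:v+40,u-50:u+50,::-1],(750,600),interpolation=cv2.INTER_CUBIC));print(u-50,v-40)
E
```

```text
knob_center [(array([430., 362.,  20.]), 0.53), (array([605., 156.,  73.]), 0.4)]
tub1_rim [(array([430., 353.,  39.]), 0.83), (array([422., 124.,  72.]), 0.71)]
lid1_grip [(array([263., 296.,  33.]), 0.7), (array([257., 497.,  32.]), 0.67), (array([599., 330.,  31.]), 0.59)]
tray_floor [(array([483., -48.,   8.]), 0.97)]
lever_pad []
magazine_floor [(array([ 500., -202.,   69.]), 0.82)]
px 287.69072164948454 357.97938144329896 97 0.6 [422.5 368.   22. ]
288.18297246715014 346.63905329916196
[[288.4 355.9]
 [288.2 347.8]]
238 306
```

View pics/knob.png

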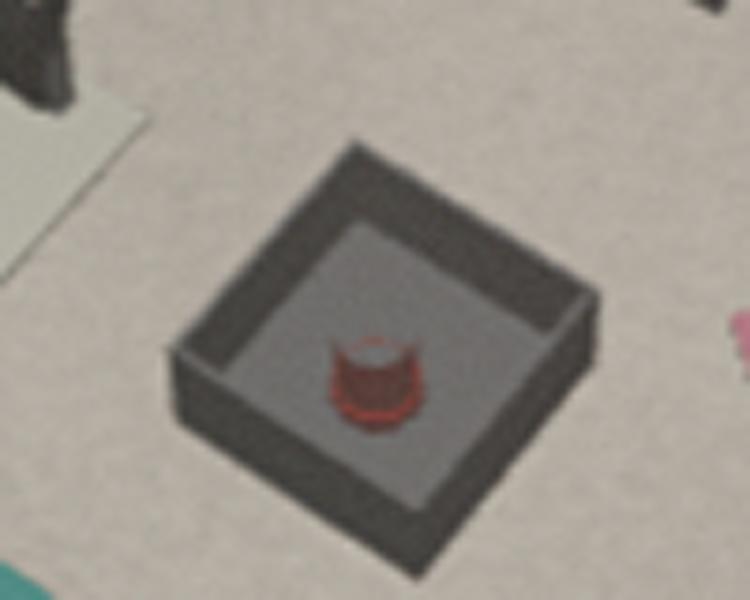

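```bash
python3 - <<'E'
from h import *
p=shot('side')
f=lambda u,v:(238+u/7.5,306+v/7.5)
print('rim',ray(p,f(380,323),44).round(1),'floor',ray(p,f(387,350),3).round(1),'foot bottom edge',ray(p,f(377,432),3).round(1),'foot l/r',ray(p,f(329,392),6).round(1),ray(p,f(426,392),6).round(1),'top ',ray(p,f(377,343),39).round(1))
C=lambda c,r,z:[[c[0]+r*np.cos(a),c[1]+r*np.sin(a),z] for a in np.linspace(0,6.28,40)]
for c in[(428,352),(428,356),(426,360)]:
    g=lambda P:((proj(p,P)-[238,306])*7.5)
    for r,z in((15,3),(15,10),(13,39)):
        q=g(C(c,r,z));print(c,r,z,'u',q[:,0].min().round(),q[:,0].max().round(),'v',q[:,1].min().round(),q[:,1].max().round())
E
```

```text
rim [424.3 357.5  44. ] floor [428.9 342.9   3. ] foot bottom edge [419.9 371.    3. ] foot l/r [438.9 365.5   6. ] [410.7 353.6   6. ] top  [423.6 361.6  39. ]
(428, 352) 15 3 u 331.0 425.0 v 333.0 416.0
(428, 352) 15 10 u 330.0 425.0 v 321.0 404.0
(428, 352) 13 39 u 335.0 418.0 v 277.0 350.0
(428, 356) 15 3 u 325.0 420.0 v 343.0 426.0
(428, 356) 15 10 u 325.0 420.0 v 331.0 415.0
(428, 356) 13 39 u 329.0 413.0 v 288.0 360.0
(426, 360) 15 3 u 326.0 421.0 v 355.0 439.0
(426, 360) 15 10 u 326.0 421.0 v 344.0 427.0
(426, 360) 13 39 u 330.0 414.0 v 300.0 373.0
```

The knob lies at about (426.5, 356). The crop shows its foot spanning (330–425, 430) px and its front top edge near (377,362).

{"op": "step_arm", "data": {"targets": [[[-1,0.24,-0.35,0,55],[-1,0.24,-0.35,0,55],[-1,0.24,-0.35,0,55],[-1,0.24,-0.35,0,55],[-1,0.22,-0.35,0,55],[-0.1,0,0,0,55],[0,0,0,0,55]]]}}

```text
t: 8.32
eef_pos: [428.3, 355.7, 93.7]
eef_rot: [0.428, 3.112, 0.001]
force: [0.8, -0.1, 0.5]
grip_width: 46.8
gripper_force: 0.0
```

```bash
python3 - <<'E'
from h import *
s=bot.sense();print(s['t'],s['eef_pos'],s['grip_width'])
p=shot('side')
print([(np.round(d['position']),round(d['conf'],2)) for d in bot.pinpoint('knob_center',p)],proj(p,[426.5,356,39]))
E
```

```text
8.325 [428.34881225 355.71739317  93.70343004] 46.800625893497354
[(array([429., 362.,  21.]), 0.5)] [[288.10604295 349.38160803]]
```

{"op": "step_arm", "data": {"targets": [[[-0.05,0.05,-0.97,0,55],[0,0,-0.97,0,55],[0,0,-0.97,0,55],[0,0,0,0,0],[0,0,0,0,0],[0,0,0,0,0],[0,0,0.8,0,0],[0,0,1,0,0],[0,0,1,0,0],[0,0,1,-1,0]]]}}

```text
t: 9.68
eef_pos: [426.7, 357.1, 113.4]
eef_rot: [0.565, 3.09, 0.002]
force: [0.3, 0.1, 0.3]
grip_width: 24.1
gripper_force: 58.9
```

```bash
python3 - <<'E'
from h import *
s=bot.sense();print(s['t'],s['eef_pos'],s['grip_width'],s['q'])
p=shot('side')
print([(np.round(d['position']),round(d['conf'],2)) for d in bot.pinpoint('knob_center',p)])
E
```

```text
9.675 [426.68270647 357.1219867  113.39442147] 24.055911375458184 [-0.89912032  0.30178593  0.13998113  1.81481539 -0.04875     1.02660064
  0.46886884]
[(array([757., -74.,   0.]), 0.22)]
```

{"op": "step_arm", "data": {"targets": [[[0.15,-1,0.5,-0.9,0],[0.15,-1,0.5,-0.9,0],[0.15,-1,0.5,-0.9,0],[0.15,-1,0.5,-0.9,0],[0.15,-1,0,-0.9,0],[0.15,-1,0,-0.9,0],[0.15,-1,0,-0.9,0],[0.15,-1,0,-0.9,0],[0.15,-1,0,-0.9,0],[0.15,-1,0,-0.9,0],[0.15,-1,0,-0.9,0],[0.15,-1,0,-0.9,0],[0.15,-1,0,-0.9,0],[0.15,-1,0,-0.9,0],[0.15,-1,0,0,0],[0.15,-1,0,0,0],[0.15,-1,-0.5,0,0],[0.15,-1,-1,0,0],[0,-1,-1,0,0],[0,0,0,0,0]]]}}

```text
t: 12.28
eef_pos: [479.4, -25.1, 100.1]
eef_rot: [-2.099, -2.336, 0.004]
force: [0.6, 0.2, 1.1]
grip_width: 24.5
gripper_force: 59.0
```

```bash
python3 - <<'E'
from h import *
s=bot.sense();print(s['t'],s['eef_pos'],s['grip_width'],s['q'])
for n in('side','top'):
    p=shot(n)
    for q in('tray_floor','magazine_floor','knob_center','lever_pad'):print(n,q,[(np.round(d['position']),round(d['conf'],2)) for d in bot.pinpoint(q,p)])
E
```

```text
12.275 [479.37310754 -25.08374196 100.07683032] 24.496956284176626 [-0.52906533  0.17635046  0.52824625  2.03086166 -0.10659753  0.96308783
  0.16045392]
side tray_floor [(array([483., -51.,  11.]), 0.58)]
side magazine_floor [(array([ 504., -201.,   70.]), 0.89)]
side knob_center [(array([ 700., -306.,    1.]), 0.55), (array([595., 332.,  32.]), 0.21)]
side lever_pad [(array([ 509., -314.,  167.]), 0.42)]
top tray_floor [(array([ 500., -204.,  124.]), 0.45)]
top magazine_floor [(array([ 499., -205.,   74.]), 0.64)]
top knob_center []
top lever_pad [(array([ 513., -307.,  168.]), 0.55)]
```

{"op": "step_arm", "data": {"targets": [[[0.05,0,-0.97,0,0],[0,0,-0.97,0,0],[0,0,-0.96,0,0],[0,0,0,0,0],[0,0,0,0,45],[0,0,0,0,45],[0,0,1,0,45],[0,0,1,0,45],[0,0,1,0,45],[-0.1,1,0,0,0],[-0.1,1,0,0,0],[-0.1,1,0,0,0]]]}}

```text
t: 14.28
eef_pos: [475.5, 37.6, 103.8]
eef_rot: [2.095, 2.341, 0.002]
force: [0.2, 0.3, -0.1]
grip_width: -0.3
gripper_force: 0.0
```

```bash
python3 - <<'E'
from h import *
s=bot.sense();print(s['t'],s['eef_pos'],s['grip_width'],s['force'])
p=shot('side')
for q in('tray_floor','knob_center'):print(q,[(np.round(d['position']),round(d['conf'],2)) for d in bot.pinpoint(q,p)])
u,v=proj(p,[483,-20,20])[0].astype(int)
cv2.imwrite('pics/tray1.png',cv2.resize(p['img'][v-48:v+48,u-64:u+64,::-1],(800,600),interpolation=cv2.INTER_CUBIC))
E
```

```text
14.275 [475.46088912  37.56630788 103.77137843] -0.2888826557827845 [ 0.20623082  0.33509917 -0.08263433]
tray_floor [(array([482., -50.,   9.]), 0.83)]
knob_center [(array([480., -19.,  28.]), 0.42)]
```

View pics/tray1.png

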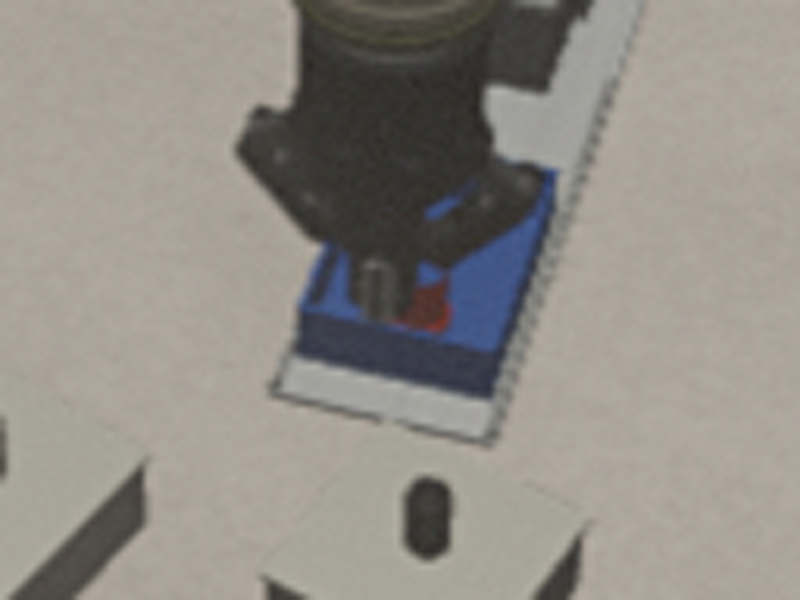

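Knob is standing in the outer half of the tray, red at (430,305) in the crop. Now push the tray.

{"op": "step_arm", "data": {"targets": [[[0,0,-0.98,0,0],[0,0,-0.98,0,0],[0,0,-0.98,0,0],[0.04,-0.4,0,0,0],[0.04,-0.4,0,0,0],[0.04,-0.4,0,0,0],[0.06,-0.6,0,0,0],[0.06,-0.6,0,0,0],[0.06,-0.6,0,0,0],[0.06,-0.6,0,0,0]]]}}

```text
t: 15.68
eef_pos: [482.8, -36.0, 44.4]
eef_rot: [2.094, 2.341, 0.001]
force: [0.7, 2.6, 0.5]
grip_width: -0.1
gripper_force: 1.2
```

{"op": "step_arm", "data": {"targets": [[[0.05,-0.5,0,0,0]]]}}

```text
t: 15.8
eef_pos: [483.7, -46.0, 44.3]
eef_rot: [2.095, 2.341, 0.0]
force: [1.6, 1.9, -0.3]
grip_width: -0.1
gripper_force: 1.1
```

{"op": "step_arm", "data": {"targets": [[[0.05,-0.5,0,0,0]]]}}

```text
t: 15.92
eef_pos: [484.6, -55.6, 44.3]
eef_rot: [-2.095, -2.341, -0.0]
force: [0.5, 18.0, 4.9]
grip_width: 0.0
gripper_force: 14.4
```

{"op": "step_arm", "data": {"targets": [[[0.01,-0.1,0,0,0]]]}}

```text
t: 16.05
eef_pos: [484.7, -55.5, 44.3]
eef_rot: [-2.092, -2.341, -0.002]
force: [-1.8, 14.1, 5.2]
grip_width: 0.0
gripper_force: 7.5
```

{"op": "step_arm", "data": {"targets": [[[-0.05,0.5,0,0,0],[-0.05,0.5,0.5,0,0],[0,0,1,0,0],[0,0,1,0,0],[0.1,0.5,1,0,0],[0.5,0,1,0,0]]]}}

```text
t: 16.8
eef_pos: [494.5, -26.4, 135.5]
eef_rot: [-2.093, -2.342, -0.0]
force: [-0.1, -0.7, -0.2]
grip_width: -0.2
gripper_force: 0.0
```

```bash
python3 - <<'E'
from h import *
s=bot.sense();print(s['t'],s['eef_pos'],s['grip_width'],s['force'])
for n in('side','top'):
    p=shot(n,'in_'+n)
    for q in('tray_floor','knob_center','lever_pad'):print(n,q,[(np.round(d['position']),round(d['conf'],2)) for d in bot.pinpoint(q,p)])
p=shot('side');u,v=proj(p,[495,-130,20])[0].astype(int)
cv2.imwrite('pics/tray2.png',cv2.resize(p['img'][v-60:v+60,u-80:u+80,::-1],(800,600),interpolation=cv2.INTER_CUBIC))
E
```

```text
16.8 [494.46769451 -26.36524442 135.50423936] -0.15704909575932988 [-0.06253528 -0.72894046 -0.21253557]
side tray_floor [(array([ 491., -128.,   12.]), 0.65)]
side knob_center [(array([488., -98.,  27.]), 0.38)]
side lever_pad [(array([ 512., -315.,  170.]), 0.78)]
top tray_floor [(array([ 495., -119.,   12.]), 0.85)]
top knob_center []
top lever_pad [(array([ 513., -310.,  169.]), 0.5)]
```

View pics/tray2.png

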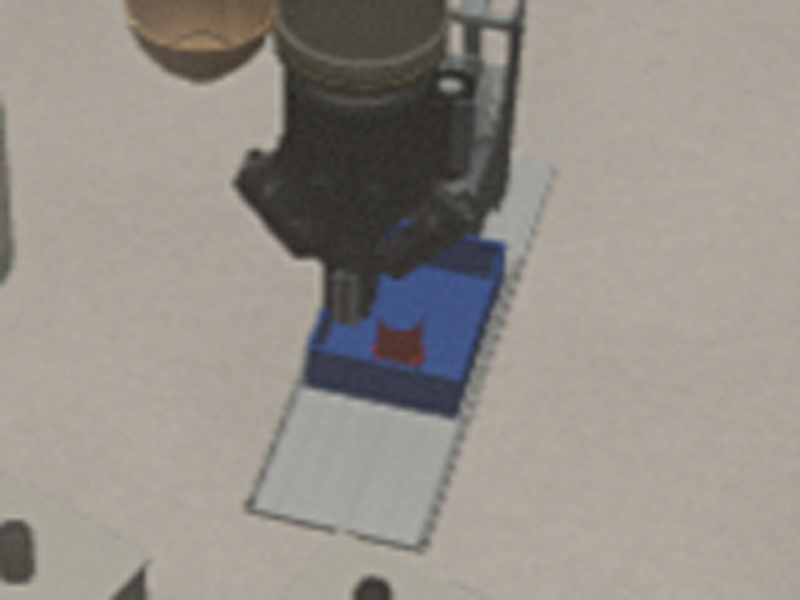

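The tray is in: outer wall at (385,380) in the crop, with the knob at (400,342) still inside. The push force jumped to 18 N with no further travel, which is the stop. Next is the lever.

{"op": "step_arm", "data": {"targets": [[[0.06,-0.95,1,0,0],[0.06,-0.95,1,0,0],[0.06,-0.95,1,0,0],[0.06,-0.95,1,0,0],[0.06,-0.95,0,0,0],[0.06,-0.95,0,0,0],[0.06,-0.95,0,0,0],[0.06,-0.95,0,0,0],[0.06,-0.95,0,0,0],[0.06,-0.95,0,0,0],[0.06,-0.95,0,0,0],[0.06,-0.95,0,0,0],[0.06,-0.95,0,0,0],[0.06,-0.95,0,0,0],[0.06,-0.95,0,0,0],[0,0,0,0,0]]]}}

```text
t: 19.25
eef_pos: [512.0, -313.4, 213.8]
eef_rot: [-2.097, -2.339, 0.002]
force: [0.2, 0.3, 0.8]
grip_width: -0.0
gripper_force: 0.0
```

```bash
python3 - <<'E'
from h import *
s=bot.sense();print(s['t'],s['eef_pos'],s['force'],s['q'])
p=shot('side')
for q in('tray_floor','lever_pad','magazine_floor','knob_center'):print(q,[(np.round(d['position']),round(d['conf'],2)) for d in bot.pinpoint(q,p)])
u,v=proj(p,[508,-270,170])[0].astype(int)
cv2.imwrite('pics/lev.png',cv2.resize(p['img'][max(v-48,0):v+72,u-80:u+80,::-1],(800,600),interpolation=cv2.INTER_CUBIC))
E
```

```text
19.25 [ 511.9993739  -313.39439287  213.79399336] [0.19558461 0.32716703 0.83607191] [-0.09673036  0.35525283  0.71634579  1.61614862 -0.24085748  1.26183803
  0.77125968]
tray_floor [(array([ 488., -124.,    7.]), 0.73)]
lever_pad [(array([ 508., -313.,  168.]), 0.52), (array([605., 158.,  72.]), 0.39)]
magazine_floor [(array([ 501., -203.,   70.]), 0.78), (array([ 512., -314.,  168.]), 0.22)]
knob_center [(array([490., -95.,  27.]), 0.63)]
```

View pics/lev.png

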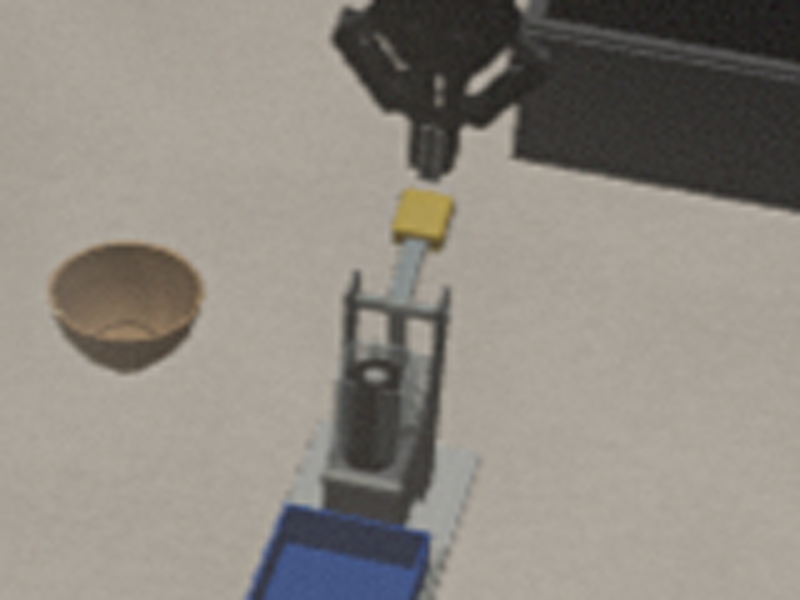

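{"op": "step_arm", "data": {"targets": [[[0,0.1,-1,0,0],[0,0,-0.7,0,0],[0,0,-0.7,0,0],[0,-0.1,-0.5,0,0]]]}}

```text
t: 20.0
eef_pos: [513.5, -311.7, 156.7]
eef_rot: [2.093, 2.341, 0.002]
force: [-0.2, 3.6, 10.3]
grip_width: -0.0
gripper_force: 4.4
```

{"op": "step_arm", "data": {"targets": [[[0,0,-0.1,0,0]]]}}

```text
t: 20.12
eef_pos: [513.7, -311.7, 155.9]
eef_rot: [2.093, 2.341, 0.003]
force: [-5.5, 6.3, 25.5]
grip_width: -0.1
gripper_force: 11.1
```

{"op": "step_arm", "data": {"targets": [[[0,0,-0.1,0,0]]]}}

```text
t: 20.25
eef_pos: [513.8, -311.8, 155.4]
eef_rot: [2.093, 2.341, 0.005]
force: [-11.6, 9.9, 41.3]
grip_width: -0.3
gripper_force: 18.0
```

{"op": "step_arm", "data": {"targets": [[[0,0,0.7,0,0],[0,0,0.9,0,0],[0,0,1,0,0],[0,0,0,0,0],[0,0,0,0,0],[0,0,0,0,0]]]}}

```text
t: 21.0
eef_pos: [512.4, -311.9, 203.5]
eef_rot: [-2.094, -2.341, 0.001]
force: [-0.3, -0.3, 0.9]
grip_width: -0.1
gripper_force: 0.0
```

```bash
python3 - <<'E'
from h import *
s=bot.sense();print(s['t'],s['eef_pos'],s['force'])
p=shot('side')
for q in('tray_floor','lever_pad','spacer1_center','knob_center'):print(q,[(np.round(d['position']),round(d['conf'],2)) for d in bot.pinpoint(q,p)])
u,v=proj(p,[500,-190,100])[0].astype(int)
cv2.imwrite('pics/p1.png',cv2.resize(p['img'][max(v-60,0):v+60,u-80:u+80,::-1],(800,600),interpolation=cv2.INTER_CUBIC))
E
```

```text
21.0 [ 512.4141413  -311.87782285  203.52567758] [-0.26982884 -0.25773853  0.92573988]
tray_floor [(array([ 491., -126.,    9.]), 0.62)]
lever_pad [(array([ 510., -314.,  169.]), 0.62), (array([603., 156.,  74.]), 0.31)]
spacer1_center [(array([ 496., -155.,   26.]), 0.63)]
knob_center [(array([493., -93.,  28.]), 0.58), (array([ 496., -151.,   23.]), 0.32)]
```

View pics/p1.png

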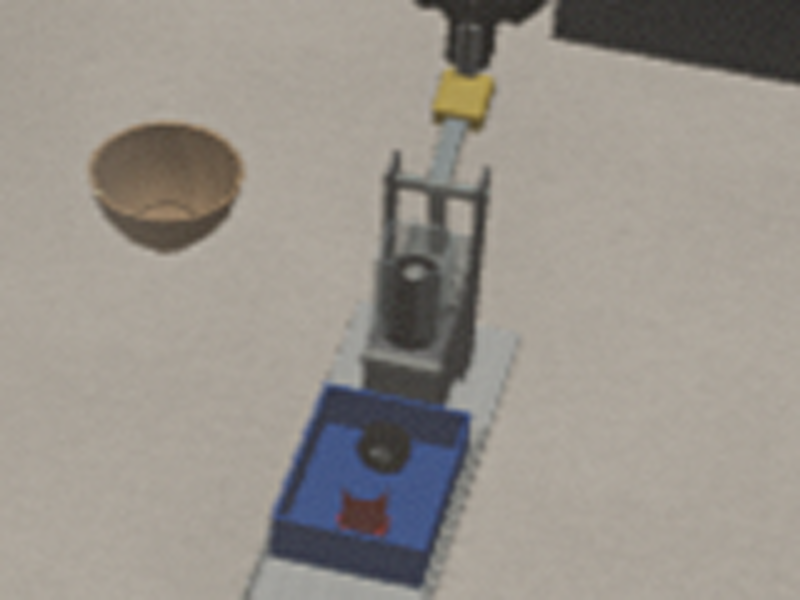

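The first press dropped one black spacer into the tray at (383,447), beside the knob, and the lever is back up at (465,98). Second press.

{"op": "step_arm", "data": {"targets": [[[0,0,-0.9,0,0],[0,0,-0.7,0,0],[0,0,-0.6,0,0],[0,0,-0.3,0,0],[0,0,-0.1,0,0]]]}}

```text
t: 21.88
eef_pos: [513.4, -313.0, 155.0]
eef_rot: [2.094, 2.339, 0.003]
force: [-11.8, 6.4, 45.1]
grip_width: -0.0
gripper_force: 20.2
```

{"op": "step_arm", "data": {"targets": [[[0,0,0.7,0,0],[0,0,0.9,0,0],[0,0,1,0,0],[0,0,0,0,0],[0,0,0,0,0],[0,0,0,0,0]]]}}

```text
t: 22.62
eef_pos: [512.4, -311.8, 203.5]
eef_rot: [-2.094, -2.341, 0.001]
force: [-0.3, 0.4, 0.5]
grip_width: 0.3
gripper_force: 0.0
```

```bash
python3 - <<'E'
from h import *
p=shot('side')
for q in('lever_pad','spacer1_center'):print(q,[(np.round(d['position']),round(d['conf'],2)) for d in bot.pinpoint(q,p)])
E
```

```text
lever_pad [(array([ 508., -314.,  168.]), 0.63), (array([ 503., -199.,  103.]), 0.57)]
spacer1_center [(array([ 494., -152.,   27.]), 0.53)]
```

{"op": "step_arm", "data": {"targets": [[[0,0,-0.9,0,0],[0,0,-0.7,0,0],[0,0,-0.6,0,0],[0,0,-0.3,0,0],[0,0,-0.1,0,0]]]}}

```text
t: 23.4
eef_pos: [513.4, -312.9, 155.0]
eef_rot: [2.094, 2.339, 0.003]
force: [-12.2, 8.2, 44.8]
grip_width: -0.0
gripper_force: 20.5
```

{"op": "step_arm", "data": {"targets": [[[0,0,0.7,0,0],[0,0,0.9,0,0],[0,0,1,0,0],[0,0,1,0,0],[0,0,1,0,0],[0,0,0,0,0],[0,0,0,0,0]]]}}

```text
t: 24.28
eef_pos: [512.5, -311.7, 243.5]
eef_rot: [-2.094, -2.341, 0.0]
force: [0.4, 1.1, -0.4]
grip_width: -0.1
gripper_force: 0.0
```

```bash
python3 - <<'E'
from h import *
p=shot('side')
for q in('tray_floor','lever_pad','spacer1_center','knob_center'):print(q,[(np.round(d['position']),round(d['conf'],2)) for d in bot.pinpoint(q,p)])
u,v=proj(p,[500,-190,100])[0].astype(int);c=p['img'][max(v-25,0):v+60,u-57:u+56,::-1]
cv2.imwrite('pics/p3.png',cv2.resize(c,(797,600),interpolation=cv2.INTER_CUBIC))
E
```

```text
tray_floor []
lever_pad [(array([ 511., -313.,  166.]), 0.63)]
spacer1_center [(array([ 494., -153.,   27.]), 0.65)]
knob_center [(array([488., -96.,  26.]), 0.64)]
```

View pics/p3.png

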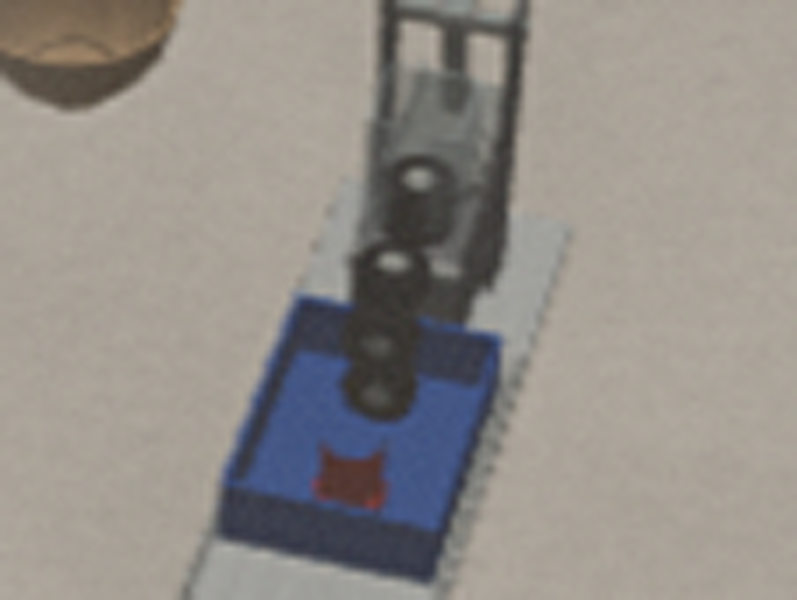

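```bash
python3 - <<'E'
from h import *
for n in('top','side'):
    p=shot(n)
    for q in('spacer1_center','tray_floor'):print(n,q,[(np.round(d['position']),round(d['conf'],2)) for d in bot.pinpoint(q,p)],[(np.round(d['position']),round(d['conf'],2)) for d in bot.look_for(q,p)])
    c=bot.cut_out('spacer1_center',p)
    for x in c:
        v,u=np.nonzero(x['pixels']);print('cut',round(x['conf'],2),u.min(),u.max(),v.min(),v.max(),len(u))
    if n=='top':
        u,v=proj(p,[496,-165,40])[0].astype(int);im=p['img'];print(u-28,v-18)
        h=cv2.cvtColor(im,cv2.COLOR_RGB2HSV)
        for r in range(v-18,v+20):print(r,''.join('b' if h[r,k,1]>120 and 100<h[r,k,0]<128 and h[r,k,2]>50 else 'R' if h[r,k,1]>130 and (h[r,k,0]<8 or h[r,k,0]>172) else '%d'%(h[r,k,2]//26) for k in range(u-28,u+28)))
p=shot('side')
s=7.05;u,v=proj(p,[500,-190,100])[0].astype(int);o=np.array([u-57,v-25])
print('origin',o)
m=np.array([500.5,-202]);d=np.array([-.107,.994])
for cz in(15,27,39,51,63,76):
    for dx in (20,35,50):
        P=np.r_[m+d*dx,cz];print(cz,dx,((proj(p,P)[0]-o)*s).round())
E
```

```text
top spacer1_center [(array([604., 156.,  68.]), 0.51)] [(array([ 492., -117.,   10.]), 0.63)]
top tray_floor [(array([ 493., -118.,   13.]), 0.74)] [(array([ 494., -116.,    9.]), 0.75)]
375 224
224 66666666666666666666666666666666666666666666666666666666
225 66666666666666666666666666666666666666666666666666666555
226 66666666666666666666666666666666666566666665555556666655
227 66666666666666666666666655555555555555556666666666666654
228 66666666666666555555555544444444444455656666665555555542
229 6666555555555444444444444bbbbbbb455556555555555554444321
230 555444444444444bbbbbbbbbbbbbbbbb455665544444444444433322
231 44444bbbbbbbbbbbbbbbbbbbbbbbbbbb456555434333333333333333
232 bbbbbbbbbbbbbbbbbbbbbbbbbbbbbbbbb55544333322222222233444
233 bbbbbbbbbbbbbbbbbbbbbbbbbbbbbbbbb45432222211111222333444
234 bbbbbbbbbbbbbbbbbbbbbbbbbbbbbbbbb34432222111111112333444
235 bbbbbbbbbbbbbbbbbbbbbbbbbbbbbbb1b34433221111111112333444
236 bbbbbbbbbbbbbbbbbbbbbbbbbbbb1111123443211112332111233444
237 bbbbbbbbbbbbbbbbbbbbbbbbbb111111112333211113443211233444
238 bbbbbbbbbbbbbbbbbbbbbbb100001233211333211123443
[... 1390 characters left out ...]
6666666666666666666666
side spacer1_center [(array([ 495., -154.,   27.]), 0.62), (array([423., 121.,  71.]), 0.39)] []
side tray_floor [(array([ 490., -124.,    8.]), 0.71), (array([606., 156.,  74.]), 0.54), (array([428., 354.,  44.]), 0.49)] [(array([ 486., -129.,   14.]), 0.84), (array([ 485., -133.,   10.]), 0.69), (array([ 497., -158.,   88.]), 0.38)]
origin [284 151]
15 20 [390. 346.]
15 35 [382. 370.]
15 50 [373. 394.]
27 20 [392. 325.]
27 35 [383. 349.]
27 50 [374. 373.]
39 20 [393. 304.]
39 35 [384. 328.]
39 50 [375. 353.]
51 20 [395. 283.]
51 35 [386. 307.]
51 50 [377. 331.]
63 20 [396. 262.]
63 35 [387. 286.]
63 50 [378. 310.]
76 20 [398. 239.]
76 35 [389. 263.]
76 50 [380. 287.]
```

```bash
python3 - <<'E'
from h import *
t=shot('top');s=shot('side')
def tri(a,b):
    A=[];
    for p,u in((t,a),(s,b)):
        x0,x1=ray(p,u,0),ray(p,u,100);d=(x1-x0)/np.linalg.norm(x1-x0);A.append((x0,d))
    (p1,d1),(p2,d2)=A;k=np.linalg.lstsq(np.c_[d1,-d2],p2-p1,rcond=None)[0];q1,q2=p1+d1*k[0],p2+d2*k[1]
    return ((q1+q2)/2).round(1),np.linalg.norm(q1-q2).round(1)
o=np.array([284,151]);f=lambda u,v:o+np.array([u,v])/7.05
print('third top face',tri((405.8,239.6),f(392,263)))
print('mag top face',tri((420.2,237.2),f(418,182)))
im=s['img'];print(o)
for r in range(o[1]+18,o[1]+64):print(r,''.join('b' if int(x[2])>int(x[0])+25 else '%02d '%(x.max()//4) if 0 else chr(97-32+min(x.max()//8,25)) for x in im[r,o[0]+35:o[0]+80]))
E
```

```text
third top face (array([ 497.1, -166.5,   77. ]), np.float64(3.6))
mag top face (array([ 502.4, -208.5,   84.8]), np.float64(4.8))
[284 151]
169 VVVVVVVVVVVVVVVVTOKJLMNOOOOOOPPNNOQNIIQUVVVVU
170 VVVVVVVVVVVVVVVVTOKJLMNOOOOOOPONNOOLIJSVVUUVU
171 VVVVVVVVVVVVVVVVSOKKLNOOONNNNMNNOQNJHJTVVVVVV
172 VVVVVVVVVVVVVVVVTNKLMNOOONNNNNMNNPNJHKTVVUUUV
173 UVVUVVVVVVVVVVVVTNJLMLJHIIJLMMNNNOMJHLTVVUVVV
174 VVUVVVVVVVVVVVVVSNKKJHHIJJIIKLMNOMKJHLTVUUUVV
175 VVVVVVVVVVVVVVVUSNKIHHLQRPLJILMNOMJJINTVVUVVU
176 VVVVVVVVVVVVVTTURMJJIIMQRPMJIJMMNMJHINTVVVUVU
177 VVVVVVVVVVVVUUTTQMKJIHJMOMKIIJLKKLJIIQUVVVUUU
178 VVVVVVVVVVVVUUUTQMKJIHHHIIIJIIKKKKIIIPUVVUUUU
179 VVVVVVVVVVVVTTTTQNLJHHHHHIIIIIKLLKIIJQUVVVVVU
180 UVVVVVVVVVVTSTTSQMKIHHHHHIIIIKLMLJIHJTVVVVVVV
181 VVVVVVVVVVVTSTUSPLKJHHGHGIIIIKMMKIIIJTUTUUUVU
182 VVVUVVVVVVVUTTURNMKIHGHHHIIHIKLMJIIIJRUUTUUUU
183 VUUVVVVVVVUUTUTQMMLIHHHHHIIIIKMLJIIIKSUUUUUUU
184 VVVVVUVVVVTTTTTQNNMKHGHHHHHIJLMKIIIIKSUUUUTTU
185 VVVUVVVVVTSTTUSPNKKJHHHGHIJJMMMJIIIIKSUUUUUTT
186 VVVVVUVVVSSTUTSOKHHIJJIHHLNNMMKIIIIIMSUTUUUTS
187 VVVVVVVVVUUUTSNKHHJPRQLIGJNNNMJIIIIIOTUUUUTUR
188 VVVVUV
[... 639 characters left out ...]

201 VVTbbIKbbbbbbbIHGHIIHHHHIJJJJJJJJJbbSTSRTVVVV
202 VVSbbIbbbbbbbbbGHGHHHHHHJJJJJJJJIbbbRSQPTVVVV
203 VVRbJKbbbbbbbbKHHHHHHHHHJJJJJJIJIbbMRSRSVVVVV
204 VTQbIbbbbbbbbbHHHGHHHHHHbbbbKKJJJbbLRQPTVVVVV
205 VSbJIbbbbbbbbKGHGHJIGGHHbbbbbbbbbbbKPPOTVVVVV
206 TbbIKbbbbbbbbbHHIJKJHHHHbbbbbbbbbbbLPRRUVVVVV
207 SbbJbbbbbbbbbbIHIJJKIHGIbbbbbbbbbbKOORUVVVVVV
208 RbJKbbbbbbbbbbKHHIIIHHHbbbbbbbbbbbKPPPUWVVVVV
209 QbIbbbbbbbbbbbbbIGGHGHJbbbbbbbbbbbKORRUVVVVVV
210 bJIbbbbbbbbbbbbbbbKIJbbbbbbbbbbbbJOPQUVVVVVVV
211 bIKbbbbbbbbbbbbbbbbbbbbbbbbbbbbbbLPPPUVVVVVVV
212 bJbbbbbbbbbbbbbbbbbbbbbbbbbbbbbbJNQRSUVVVVVVV
213 JbbbbbbbbbbbbbbbbbbbbbbbbbbbbbbbJNOQUVVVVVVVV
214 IbbbbbbbbbMLbbbbbbbbbbbbbbbbbbbbLPPOTVVVVVVVV
```

```bash
python3 - <<'E'
from h import *
t=shot('top');s=shot('side');m=np.array([500.5,-202]);d=np.array([-.107,.994])
C=lambda c,z,r=16:[[c[0]+r*np.cos(a),c[1]+r*np.sin(a),z] for a in np.linspace(0,6.28,60)]
def box(P): return [ (lambda q:[q[:,0].min().round(1),q[:,0].max().round(1),q[:,1].min().round(1),q[:,1].max().round(1)])(proj(p,P)) for p in(t,s)]
print('mag two, top',box(C(m,94)),'bottom',box(C(m,70)))
for dx,z in((40,82),(45,82),(35,76),(40,70),(30,60),(40,60),(35,45),(50,33),(50,21)):
    print(dx,z,'top face',box(C(m+d*dx,z)),'bot',[b[3] for b in box(C(m+d*dx,z-12))])
E
```

```text
mag two, top [[np.float64(413.3), np.float64(424.1), np.float64(232.7), np.float64(243.3)], [np.float64(337.0), np.float64(348.0), np.float64(172.1), np.float64(179.5)]] bottom [[np.float64(412.0), np.float64(422.6), np.float64(234.3), np.float64(244.7)], [np.float64(336.6), np.float64(347.5), np.float64(178.2), np.float64(185.7)]]
40 82 top face [[np.float64(399.4), np.float64(410.1), np.float64(234.9), np.float64(245.5)], [np.float64(333.3), np.float64(344.5), np.float64(184.1), np.float64(191.7)]] bot [np.float64(246.1), np.float64(194.8)]
45 82 top face [[np.float64(397.8), np.float64(408.5), np.float64(235.1), np.float64(245.6)], [np.float64(332.8), np.float64(344.0), np.float64(185.2), np.float64(192.9)]] bot [np.float64(246.3), np.float64(195.9)]
35 76 top face [[np.float64(400.8), np.float64(411.4), np.float64(235.1), np.float64(245.6)], [np.float64(333.6), np.float64(344.8), np.float64(184.5), np.float64(192.1)]] bot [np.float64(246.3), np.float64(195.1)]
40 70 top face [[np.float64(398.8), np.float64(409.5), np.float64(235.7), np.float64(246.1)], [np.float64(333.1), np.floa
[... 468 characters left out ...]
t64(197.3)]] bot [np.float64(247.4), np.float64(200.3)]
35 45 top face [[np.float64(399.3), np.float64(409.7), np.float64(237.0), np.float64(247.4)], [np.float64(333.1), np.float64(344.1), np.float64(192.3), np.float64(199.9)]] bot [np.float64(248.0), np.float64(202.9)]
50 33 top face [[np.float64(393.9), np.float64(404.3), np.float64(238.3), np.float64(248.5)], [np.float64(331.6), np.float64(342.7), np.float64(198.7), np.float64(206.4)]] bot [np.float64(249.2), np.float64(209.3)]
50 21 top face [[np.float64(393.3), np.float64(403.7), np.float64(239.0), np.float64(249.2)], [np.float64(331.5), np.float64(342.4), np.float64(201.6), np.float64(209.3)]] bot [np.float64(249.8), np.float64(212.2)]
```

The side view (10th and last picture) shows two spacers at (380,395) and (378,345). The third, at (392,270), is out of the magazine but seems propped at outlet height, with its centre about 70 mm up, hung on the outlet lip and the heap. I'll press gently on its outer edge and draw it outward so it drops in.

{"op": "step_arm", "data": {"targets": [[[-0.11,1,0,0,0],[-0.11,1,0,0,0],[-0.11,1,0,0,0],[-0.11,1,0,0,0],[-0.11,1,0,0,0],[-0.11,1,0,0,0],[-0.11,1,0,0,0],[-0.11,1,-0.5,0,0],[0,0.1,-1,0,0],[0,0,-1,0,0],[0,0,-1,0,0],[0,0,-1,0,0],[0,0,-1,0,0],[0,0,-1,0,0],[0,0,0,0,0]]]}}

```text
t: 27.25
eef_pos: [494.3, -150.0, 113.3]
eef_rot: [-2.094, -2.34, 0.003]
force: [-0.2, -0.6, -0.1]
grip_width: -0.2
gripper_force: 0.0
```

{"op": "step_arm", "data": {"targets": [[[0,0,-0.3,0,0],[0,0,-0.2,0,0]]]}}

```text
t: 27.5
eef_pos: [496.5, -150.4, 105.7]
eef_rot: [2.093, 2.34, 0.003]
force: [-1.4, 0.2, 25.7]
grip_width: 0.0
gripper_force: 12.9
```

{"op": "step_arm", "data": {"targets": [[[0,0,-0.2,0,0]]]}}

```text
t: 27.62
eef_pos: [499.7, -151.2, 104.7]
eef_rot: [2.089, 2.335, 0.01]
force: [-1.0, 1.8, 48.3]
grip_width: 0.1
gripper_force: 24.4
```

{"op": "step_arm", "data": {"targets": [[[0,0,0.2,0,0]]]}}

```text
t: 27.75
eef_pos: [497.7, -150.7, 106.8]
eef_rot: [2.092, 2.338, 0.006]
force: [-0.5, 0.6, 0.1]
grip_width: -0.1
gripper_force: 0.9
```

{"op": "step_arm", "data": {"targets": [[[-0.03,0.25,0,0,0],[-0.03,0.25,0,0,0]]]}}

```text
t: 28.0
eef_pos: [495.7, -140.4, 106.1]
eef_rot: [2.093, 2.339, 0.004]
force: [0.6, 1.0, 9.1]
grip_width: 0.4
gripper_force: 4.6
```

{"op": "step_arm", "data": {"targets": [[[-0.03,0.25,0,0,0],[-0.03,0.25,0,0,0]]]}}

```text
t: 28.25
eef_pos: [493.7, -129.9, 105.4]
eef_rot: [2.093, 2.34, 0.003]
force: [-0.0, 0.7, 2.6]
grip_width: -0.3
gripper_force: 1.3
```

{"op": "step_arm", "data": {"targets": [[[0,0,1,0,0],[1,0,1,0,0],[1,0,1,0,0],[1,0,1,0,0],[1,0,0,0,0],[1,0,0,0,0],[1,0,0,0,0],[0,0,0,0,0]]]}}

```text
t: 29.25
eef_pos: [613.4, -129.8, 184.1]
eef_rot: [2.094, 2.342, -0.001]
force: [-1.3, 0.5, -0.1]
grip_width: -0.1
gripper_force: 0.0
```

```bash
cat > asc.py <<'E'
from h import *
def A(p,c,w):
    im=p['img'];u0,u1,v0,v1=w;print(c,u0,v0)
    for r in range(v0,v1):print(r,''.join('.' if int(x[2])>int(x[0])+25 else '*' if int(x[0])>int(x[1])*1.6 else chr(65+min(x.max()//8,25)) for x in im[r,u0:u1]))
s=shot('side');A(s,'side',(322,360,170,216))
t=shot('top');A(t,'top',(378,428,228,252))
for p in(s,t):print([(np.round(d['position']),round(d['conf'],2)) for d in bot.pinpoint('spacer1_center',p)])
E
python3 asc.py
```

```text
side 322 170
170 VVWVWVVVVVVVWTOKKLMOOOOOOOPONOOOLIJTVV
171 VVVVVVWVVVVVVTOKKMNOOONNNNNNNOQOJIJTVV
172 VVVVVVVWVVVVVTOKLMNOOONNNNNNNNQNJHLTVV
173 VVVVVVVVVVVVWTOKMMLJIIIJLMNNNNONJILTVV
174 VVVVVVWVVVVVVSNKKJHHIJJIIKMNNONLJILTVV
175 VVVVVWVVVVVVUSNJJIHLQSPLIILNNOLKJINUVV
176 VVVVVVVVVVUUUSMKJIIMQSQMJIKMNNMJIIOUVV
177 VVVVVVVVVVUUTRMKJIHJMOMKJJJLKKLJIIQVVV
178 VVVVVVVVVUUUTQNKJHHHIIJIIJJKKKJIIIQUVV
179 VVVVVVVVVUTUTQNLJHHHHHIIIIJKLMKIIJQUVV
180 VVVVVVVVTTUUTQNKIHHHHHIIIIKLMMJIIJTWVV
181 VVVVVVVVTTUUTPMKJHHHHHHIIIKMMKIIIJTVUU
182 VVVVVVVVUUUURNMLIHHHHHIIIIKMMJIIIJSUUU
183 VVVVVWVUUUUUQMMLIHHHHHHIIIKMMJIIIKSUUU
184 VVVVVVVUTUUTQMNNLIHGGGHHIKLMKIIIIKSUUU
185 VVVVVVTTUUUTPNOONMKIHHIIJLMMKIIIILSUUU
186 VVVVVVTTTUTSQQRQPPOONMNNNNNLJIIIINSUUU
187 VVVVVVVUUUSONPQRRRRQQQPONNNKIIIIJPTUUU
188 VVVVVUUUUUSNKJKLLOPQRRRRQPOKIIIIJQTUUU
189 VVVVVUTUUUUPJIJJJKKKLMOPQRQLIIIILSUUUU
190 VVVVTTUUUUUQJIIIIIIJJKKJKLLJIIIJPTUUUU
191 VVVVSTUUUUUQJIIIIIIJIJIJJJJIIIKKSUUUUU
192 VVVSSTTUUUUPJIJJIIIIIIJIIIIIILQQSUUUUU
193 VVVR.....STOJIIIIJIIJIIIIIIIIPTUUUUUUU
194 VWTQ.JJJ......LKJJJIIJIJIIIHKSUUUUUUUU
195 VVS.JJJJ
[... 1564 characters left out ...]
40 JKKLLLMMMMNNNNOOOOOOOOOOOOOOOOOONNNMMMLKIHHGFFGKLM
241 JKKLLLMMMNNNNNNOOOOOOOOOOOOOOOOONNNMMLLKIHGGGHIKMM
242 JKKLLMMMMNNNNNOOOOOOOOOOOOOOOOONNNNMMLLJIHHHHIIJKL
243 KKLLLMMMMNNNNNOOOOOOOOOOOOOOOOONNNNMMLKJHFFGHIIIKL
244 KKLLLMMMMNNNNOOOOOOOOOOOOOOOOOONNNMMLLKIGGGHIIHHJL
245 KKLLMMMMNNNNNOOOOOOOOOOOOOOOOONNNNMMLLKIHHHHHHHGGH
246 KLLLMMMMNNNNNOOOOOOOOOOOOOOOOONNNNMMLKKIHHGGGGFFEE
247 KLLLMMMMNNNNOOOOOOOOOOOOOOOOOONNNMMMLKJGEEEEDDEEDD
248 KLLLMMMNNNNNOOOOOOOOOOOOOOOOOONNNMMLLKIFEEFFFFGHHF
249 KLLMMMMNNNNNOOOOOOOOOOOOOOOOOONNNMMLLKJIJJLLMMNNNJ
250 LLLMMMMNNNNOOOOOOOOOOOOOOOOOONNNNMMLLLMOPQRSSSSSRO
251 LLLMMMNNNNNOOOOOOOOOOOOOOOOOONNNMMMLKMQSTTTTTTUUTS
[(array([ 493., -136.,   17.]), 0.35)]
[]
```

The outlet is now clear, so the third spacer has dropped. I check the tray contents and the knob.

```bash
python3 - <<'E'
from h import *
s=shot('side');im=s['img']
for r in range(196,240):print(r,''.join('.' if int(x[2])>int(x[0])+20 else '*' if int(x[0])>int(x[1])*1.5 else chr(65+min(x.max()//8,25)) for x in im[r,304:360]))
m=np.array([500.5,-202]);d=np.array([-.107,.994]);e=np.array([-.994,-.107])
for q in('spacer1_center','knob_center','tray_floor','lever_pad'):
    print(q,[(np.round(x['position']),round(x['conf'],2)) for x in bot.pinpoint(q,s)])
for n,dx,dy,z in(('tray in corner',19,42,39),('',19,-42,39),('',135,42,39),('',135,-42,39)):
    print(n,proj(s,np.r_[m+d*dx+e*dy,z])[0].round(1))
E
```

```text
196 VVVVVVVVVVVVVVVVVVVU..JJJJJJJJIJJKJK......KJIJPTUUUUUUUU
197 VVVVVVVVVVVVVVVVVVVS..JJJJJJJJJJJJJJJJ.J......RTTUUUUUUU
198 VVVVVVVVVVVVVVUUVVVS..IJJJJJJJJJJJJJJJJJJJJKK......TUUUS
199 UVVVVVUUVVVVVVVVVVT..IJJJJJJJJJJJJJJJJJJJJJJJJJJ...RTUUS
200 VVVVVVUUVVVVVVVVVVS.JI....JJJJIJJJJJJJJJJJJJJJJJJ..SUUUT
201 VVVVVVVVVVUVVVVVVT..I..........JJJJJJJJKJJKJJJJJ...SUTRU
202 VVVVVVVVVVVVVVVVVS..J...............JJJJJJJJJJKJ...STRQU
203 VVVVVVVVVVVVVVVVVR....................JIIHHIJJKJ...SSRSV
204 VVVVVVVVUVVVVVVVT..I..........JII.....IHHHHHHIJ...LRQPUW
205 VVVVVVVVVVVVVVVVS.JJ.........IHHHH...JHHHHHIHHK...KPQPTW
206 VVVVVVVVVVVVVVVT..I.........HHHHHHHKJHHHHHHHHH....MPRSVW
207 VVVVVVVUVVVVVVVS..J........IHHHHHHHHHHHHIHIHHHK..KOPQUWW
208 VVVVVVVVVVVVUVVR.I.........HHHHHHHHHHGHJLKIHIHJ..KPPPUWW
209 VVVVVVVVVVVVVVT..J.........IHKLJHHHHHHIKLKIHHH...KPRSUWV
210 VVVVVVVVVVVVVVS.JJ.........HHJKKIGHHHHHJKKJHHH..KOPRUWVW
211 VVVVVVVVVVVVVT..I..........HHHJJIHHHHHHHJJIHHI..LQPPUWWW
212 VVUVVVVVVVVVVS..J..........IHHHIHHHHHHHHHHHHH..KOQRSUVVV
213 VUVVVVVVVVVVVR.J..........JHHHHHHHHHH.JHHHHI...KNPQUVVVW
21
[... 1195 characters left out ...]
UVTSPNMOPQSUVVWVWWVWVV
234 VVVVVTOSUUUUUUUUUUUUUUUUUUTUUUUUUUUUVVUVTSQQUWVWWWVVVVVV
235 VVVVUSOSUUUUUUUUUUUUUUUUUUTUUUUUUUUUUUUUUSRSVWVVVVVVVVVV
236 VVVVTQRTUUUUUUUUUUUUUUUUUTUUUUUUUUUUUUUUTRQUWVVVWVVVVVVW
237 VVVVTQSUUUUUUUUUUUUUUUUUUUTUUUUUUUUUUUUUTQPUVVVVVVVVVVVV
238 VVVURRTUUUUUUUUUUUUUUUUUUUUUUUUUUUUUUUUUSRSVVVVVVVVVWVVV
239 VVVTOSUUUUUUUUUUUUUUUUUUTUUUUUUUUUUUUUUTRQVWVVVVVVVVVWVV
spacer1_center [(array([ 492., -134.,   17.]), 0.41), (array([ 508., -313.,  169.]), 0.4)]
knob_center [(array([489., -96.,  26.]), 0.64)]
tray_floor [(array([ 490., -126.,    8.]), 0.69)]
lever_pad [(array([ 510., -308.,  168.]), 0.45)]
tray in corner [353.8 196.9]
 [326.1 191.1]
 [344.2 224.4]
 [315.3 218.1]
```

{"op": "step_arm", "data": {"targets": [[[0,-0.5,1,0,0],[0,-1,1,0,0],[0,-1,1,0,0],[-0.5,-1,0,0,0],[-0.5,-1,0,0,0],[-0.5,-1,0,0,0],[-0.5,-1,0,0,0],[-0.5,-1,0,0,0],[-0.5,-1,0,0,0],[0,-1,0,0,0],[0,0,0,0,0]]]}}

```text
t: 31.08
eef_pos: [551.6, -322.2, 244.1]
eef_rot: [2.098, 2.338, -0.001]
force: [0.2, 0.3, 0.2]
grip_width: 0.1
gripper_force: 0.0
```

```bash
python3 - <<'E'
from h import *
t=shot('top');im=t['img']
for r in range(226,264):print(r,''.join('.' if int(x[2])>int(x[0])+20 and x.max()>50 else '*' if int(x[0])>int(x[1])*1.5 else chr(65+min(x.max()//8,25)) for x in im[r,368:430]))
for q in('spacer1_center','knob_center','tray_floor','lever_pad','bottle','bowl'):
    print(q,[(np.round(x['position']),round(x['conf'],2)) for x in bot.pinpoint(q,t)])
s=bot.sense();print(s['t'],s['eef_pos'],s['force'])
m=np.array([500.5,-202]);d=np.array([-.107,.994]);e=np.array([-.994,-.107])
print([proj(t,np.r_[m+d*a+e*b,39])[0].round(1) for a in(19,135) for b in(-42,42)])
E
```

```text
226 VVUUUUVVVVVVUUVVVUUUVVVVUUUUVVVVVUUUUUUUUTTTUUUUUUTTSSTTTUUUUT
227 VVVUUUVVVVVUUUUUVUUUUUUUUUUUUUUTSSSRRRRRRQQRSTTTUUUUTTTUUUUUTR
228 VVUUUUUVUUUUUUUUUUUUTSSSRRRRRQQPOO......PPQRTTTTUUUUTTTTTTSSRN
229 VVUUUUUUUUUTSSSSRRRRQPOO.................RSTTTSSTSSSRRRQQPPPNI
230 VUTSRRRRRQQPONNO.........................TTTSQPPPPPOOOOONMMMKJ
231 TRPOO....................................TTSQOMNNMMMMMLLLLLLMM
232 PO.......................................SSQNKKLKJIIIIJJJJKLNO
233 P........................................QPMJIIJIGFFFFGHIKLMPP
234 RN.......................................OOMJIIHGEDEDDEGIKLMPQ
235 SO.......................................OOMJIHFEDFGGEDEHKLMPQ
236 TO........................................PNKIGEDEILKIFEGJLMOP
237 TP........................................PNKHEDEGLOOLGEFJKMOP
238 TP........................................PNLHDEFGLOOMHEFIKLNP
239 TP........................................POLHEEFFILMJGEFJLMNP
240 TQ....................GF..................OPMHEEFFFGHGFFHKLMNP
241 TR...................GCBCDF...............OPMIFEFGGGGGGHILMMNP
242 TS...................DCB
[... 1287 characters left out ...]
SUVVVVVUUVVWWWWWWVTNIHHH
262 TSSRPNNOPPOOOOOOPQQQQRRRRRRRRSTUUUUUUVVVWWWWWWVWWWWWWWVUPKHHHI
263 QQQPONOOPPPQRRRRRRSSTUUUUVUUUUVVVVVVVWWWWWWWWWWWWWWWWVURLHGHII
spacer1_center [(array([ 493., -120.,   11.]), 0.69), (array([ 497., -135.,   14.]), 0.57)]
knob_center [(array([489., -99.,  26.]), 0.55), (array([761., -80.,  -3.]), 0.2)]
tray_floor [(array([ 494., -119.,   10.]), 0.74)]
lever_pad [(array([ 497., -134.,   14.]), 0.24)]
bottle [(array([759., -79.,  -4.]), 0.86)]
bowl [(array([ 701., -309.,   -2.]), 0.91)]
31.425 [ 553.09253074 -319.30377447  244.33746196] [ 0.77311406 -0.73209536 -0.52525698]
[array([407.5, 228.6]), array([411.3, 255.5]), array([370.1, 232.6]), array([373.6, 259.5])]
```

```bash
python3 - <<'E'
from h import *
from scipy.optimize import least_squares
t=shot('top');s=shot('side');a=np.linspace(0,6.28,60)
def bx(p,x,y,z):
    q=proj(p,np.c_[x+16*np.cos(a),y+16*np.sin(a),0*a+z]);return np.r_[q.min(0),q.max(0)]
def cyl(p,x,y,z0,z1):
    A,B=bx(p,x,y,z0),bx(p,x,y,z1);return np.r_[np.minimum(A,B)[:2],np.maximum(A,B)[2:]].round(1)
# observed blob boxes (u0,v0,u1,v1)
for n,S,T in(('L',(331,203.8,341),(387,239.7,397.3)),('R',(340.5,202.7,350.5),(391,247,399.5))):
    f=lambda v:np.r_[bx(s,*v)[[0,1,2]]-S,bx(t,*v)[[1,2]]-T[1:]]
    r=least_squares(f,[490,-140,25]);print(n,r.x.round(1),r.fun.round(1))
    for h in(21,33):
        g=least_squares(lambda v:np.r_[bx(s,*v,h)[[0,1,2]]-S,bx(t,*v,h)[[1,2]]-T[1:]],[490,-140]);x=g.x
        print(' top z',h,x.round(),g.cost.round(2),'side',cyl(s,*x,9,h),'top',cyl(t,*x,9,h))
im=s['img'];print('open table dark blobs?')
E
```

```text
L [ 490.6 -130.8   33.1] [-0.6  0.   0.5  0.   0. ]
 top z 21 [ 493. -136.] 2.26 side [330.1 205.3 341.3 216. ] top [387.7 239.7 398.5 250.5]
 top z 33 [ 491. -131.] 0.3 side [330.1 203.8 341.5 217.5] top [386.  239.7 397.3 251.2]
R [ 464.6 -135.5   43.9] [-0.8 -0.1  0.4  0.5  0.1]
 top z 21 [ 468. -146.] 7.66 side [339.1 205.5 350.3 216.2] top [391.  247.5 401.9 258.3]
 top z 33 [ 466. -141.] 2.16 side [339.1 204.  350.6 217.7] top [389.3 247.5 400.7 259. ]
open table dark blobs?
```

The left stack fits a top face at z = 33 mm, so it is two discs, and the third disc lies beside it in the tray. Two spacers remain in the magazine. Tray, lever, bottle and bowl are where they should be.

```bash
python3 -c "
from workcell import bot
print(bot.sign_off())"
```

```text
the job is handed in; nothing more can be done
None
```

I handed the job in at about 31 s; sign-off returned no verdict. By my last camera measurements the knob and three spacers are in the pushed-in tray, two spacers remain in the magazine, the lever is up and lid 2 lies on the table. The third spacer had hung up at the outlet, so I nudged it down with the fingers; the count of three rests on a fit to the images, not a clear view.

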